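# Set the guests' coffee cups on their saucers

## Task

Serve the three colour-banded coffee cups in the guests' order: first the red cup, then the yellow, then the green, each set down upright in the middle of the saucer with the same colour of rim and let go before the next is taken. Do not drop the cups, leave the saucers where they lie on the tray, and leave the two plain white cups, the black incense cup and the wooden mortar where they stand.

Things in the scene. Friction and masses are not known exactly. Their poses are not given: they have to be found in the camera images.
- cup_red: White ceramic cup with red lip, red band round its top 16 mm and red dot on its inside bottom; 52 mm tall, about 90 g, no handle; foot 36 mm across, widening to 54 mm at 20 mm up, then straight up to the rim (54 mm outside, wall 4 mm). Origin: centre of the foot's underside; z up. Upright on the bare table at the robot's right front among five cups, centres at least 90 mm apart.
- cup_yellow: White ceramic cup with yellow lip, yellow band round its top 16 mm and yellow dot on its inside bottom; 52 mm tall, about 90 g, no handle; foot 36 mm across, widening to 54 mm at 20 mm up, then straight up to the rim (54 mm outside, wall 4 mm). Origin: centre of the foot's underside; z up. Upright on the bare table at the robot's right front among five cups, centres at least 90 mm apart.
- cup_green: White ceramic cup with green lip, green band round its top 16 mm and green dot on its inside bottom; 52 mm tall, about 90 g, no handle; foot 36 mm across, widening to 54 mm at 20 mm up, then straight up to the rim (54 mm outside, wall 4 mm). Origin: centre of the foot's underside; z up. Upright on the bare table at the robot's right front among five cups, centres at least 90 mm apart.
- saucer_red: White saucer with red rim and red ring round its white centre, loose, 120 g: round dish 92 mm across, 12 mm high; its flat middle, 56 mm across, is 6 mm above its underside. Origin: centre of the underside; z up. On a fixed round straw-brown tray (312 mm across, floor 4 mm thick, rim 14 mm high) at the robot's left front; saucer centres at least 125 mm apart.
- saucer_yellow: White saucer with yellow rim and yellow ring round its white centre, loose, 120 g: round dish 92 mm across, 12 mm high; its flat middle, 56 mm across, is 6 mm above its underside. Origin: centre of the underside; z up. On a fixed round straw-brown tray (312 mm across, floor 4 mm thick, rim 14 mm high) at the robot's left front; saucer centres at least 125 mm apart.
- saucer_green: White saucer with green rim and green ring round its white centre, loose, 120 g: round dish 92 mm across, 12 mm high; its flat middle, 56 mm across, is 6 mm above its underside. Origin: centre of the underside; z up. On a fixed round straw-brown tray (312 mm across, floor 4 mm thick, rim 14 mm high) at the robot's left front; saucer centres at least 125 mm apart.
- cup_plain_a: A plain all-white cup, no colour on it, not to be used; 52 mm tall, about 90 g, no handle; foot 36 mm across, widening to 54 mm at 20 mm up, then straight up to the rim (54 mm outside, wall 4 mm). Origin: centre of the foot's underside; z up. Upright on the bare table at the robot's right front among five cups, centres at least 90 mm apart.
- cup_plain_b: The other plain all-white cup, no colour on it, not to be used; 52 mm tall, about 90 g, no handle; foot 36 mm across, widening to 54 mm at 20 mm up, then straight up to the rim (54 mm outside, wall 4 mm). Origin: centre of the foot's underside; z up. Upright on the bare table at the robot's right front among five cups, centres at least 90 mm apart.
- incense_cup: Black ceramic incense cup, 72 mm across the mouth, 62 mm tall, 250 g, standing beyond the cups. Origin: centre of its underside; z up. (Not listed: shut steel tongs, 20 mm high, lie to the right of the cups.)
- mortar: Small dark wooden mortar with a pale ring, 84 mm across, 75 mm tall, 350 g, far out ahead of the robot. Origin: centre of its underside; z up. (Not listed: an empty teal jebena, 230 mm tall, belly 144 mm across, stands left of the tray.)

How it is judged:
By the outcome, as a careful person would: the job done as asked, in the order asked, and still so for the second after the job is handed in, with the robot touching nothing.
It also fails if it takes over 99 s, if anything falls off the work surface, if the arm or the gripper's body presses on something with over 40 N, if the wrist force passes 120 N, or if a joint passes its speed limit or range.

## Robot

A 7-joint arm with a two-finger parallel gripper is mounted at the origin on the work surface. World frame = base frame: x ahead of the robot, y to its left, z up, the work surface at z = 0. Lengths are in m, angles in rad, forces in N, time in s.
With the tool pointing down it reaches from about 0.35 to 0.9 m from the base axis. Payload 8.1 kg.
Tool frame: the origin (TCP) lies at the very end of the fingers, on their centre line; the grasp point (between the pads) lies 19 mm behind it; z points along the fingers, y is the line along which they close (so a half turn about z gives the same grasp; the last joint's range is limited). The gripper opens to 92 mm and grips with 3 to 60 N. Pads are 19 mm wide; open, the fingers measure 130 mm over their backs; the gripper's body (75 mm by 190 mm) begins 47 mm behind the grasp point.
Start: joints at [-1.344, 0.434, 0.025, 1.573, -0.012, 1.134, -0.075], TCP at [0.202, 0.591, 0.227] pointing down, gripper open.
Joint ranges: [-2.62, 2.62], [-0.44, 2.09], [-1.27, 1.32], [0.08, 2.57], [-1.32, 4.46], [0.12, 2], [-2.74, 2.74]. Speed limits (rad/s): [2.22, 2.22, 3.01, 3.01, 3.14, 3.14, 3.14].

## Interface

Orientations are given as a unit quaternion [x, y, z, w].
In Python, from bench import arm, cams, models gives the robot as it stands.
- The arm moves only by the tool servo_tool, never from a script. Its argument "motion" is a list of rows, each an object of numbers: "claw": the finger opening in mm, from 0 to 91.8; "dx", "dy", "dz": the shift along the tool's x, y, z in units of 50 mm (1.0 is 50 mm); "turn": the turn about the tool's z in rad. A call has 1 to 5 rows; each row shifts and turns the commanded pose from where the row before left it, along the tool's axes as they then stand; what a row does not reach is not made up. A row lasts 1/8 s, in which the tool goes at most 62.5 mm and 10.7 degrees, less where a joint would pass 70% of its speed; a pose out of reach is approached as far as the arm can. A call is refused whole if a number of a shift passes 1 or a number of a turn 0.188, either way. A call with a gripper value outside its range is refused whole. The fingers move at their own pace and stop on an object; "squeeze" is the grip in N (left out, the last holds). Time passes only in rows, so rows that do not move let the fingers close. It gives the time, the measured TCP pose, the force, the opening and the grip force at its end, in the units of the state.
- arm.get_obs(): the state, without advancing time (a new reading comes with each control period).
- cams.snapshot(name): name is "side" or "top"; returns the picture (384x512x3 uint8, red, green, blue); there is no depth.
- cams.calibration(name): a dict with "fx", "fy", "cx", "cy" (pixels), "world_from_camera" (4x4, takes a point from camera to world coordinates). Camera axes: x right, y up, looking along -z (the intrinsics and any distortion apply to the point x, -y, -z); pixel columns grow to the right and rows downward; lengths in m; the calibration is good to about 2 mm. A picture is of the moment at which its call begins. calibration takes no time and is no camera call.
- arm.sign_off(): hands the job in; it is judged then, once.
Trained networks look in the newest picture that a camera, given by its name, has taken for a name from the list of things; names that differ only in an ending like _2 or _b are one class to them, and where a whole thing is asked for, a point or a joint stands for the part that bears it (a point fixed in the world has none). Each returns a list of dicts, best first, with "p" (0 to 1); they miss things now and then, are a little off and sometimes report something else, mostly with a low value. They report only what shows in the picture. A call takes as long as a camera call.
- models.look_for(camera, thing): "at" ([x, y, z] in m, in world coordinates, good to about 4 mm: the middle of the surface that is visible of it).
- models.masks_of(camera, thing): "region" (384x512 bool, what is visible of it).
The state is a dict: "t": time; "joint_pos": joint angles; "qvel": joint speeds; "effort": joint torques, N m; "tool_pos": TCP position; "orientation": TCP orientation; "force": force on the tool from outside, world axes, zero at the start; "moment": the same for the moment, N m; "opening": finger opening in m; "gripper_force": force on a finger pad.
Only numpy, scipy, OpenCV 4.12 (cv2) and the standard library are available. Lean on these libraries where they do the work, as an engineer would, in place of code of your own. Each camera call takes 0.05 s, during which the arm holds its last target. There are 200 camera calls.

## Working session

There is one attempt and no reset: what is moved stays moved. The work goes in short steps, Python scripts to look and compute and a tool call to move; the robot and the scene stay as the last step left them, time stands still between calls to the robot, and variables do not carry over. Pictures are saved under pics/ and viewed, at most 14 in all, crops included, and the job is handed in when it is done.

Besides the shell and the picture viewer there is one more tool, called after "Call:" by a JSON object that holds its "method" and its "body". servo_tool: Moves the arm, as the interface text tells. Its arguments: {"type":"object","properties":{"motion":{"type":"array"},"squeeze":{"type":"number"}},"required":["motion"]}

```bash
mkdir -p pics; cat > h.py <<'E'
from bench import arm,cams,models
import numpy as np,cv2
def snap(n,f):
    im=cams.snapshot(n); cv2.imwrite('pics/'+f,im[:,:,::-1]); return im
def ray(n,u,v,z):
    c=cams.calibration(n);T=np.array(c['world_from_camera'])
    d=T[:3,:3]@np.array([(u-c['cx'])/c['fx'],-(v-c['cy'])/c['fy'],-1]);o=T[:3,3]
    return o+d*(z-o[2])/d[2]
E
python3 - <<'E'
from h import *
print({k:np.round(v,3) for k,v in arm.get_obs().items()})
for n in('top','side'):
    c=cams.calibration(n);print({k:np.round(v,3) for k,v in c.items()})
    snap(n,n+'0.png')
for t in ['cup_red','cup_yellow','cup_green','saucer_red','saucer_yellow','saucer_green','cup_plain_a','incense_cup','mortar']:
    print(t,[(np.round(d['at'],3).tolist(),round(float(d['p']),2)) for d in models.look_for('top',t)][:4])
E
```

```text
{'t': np.float64(0.0), 'joint_pos': array([-1.344,  0.435,  0.025,  1.574, -0.012,  1.134, -0.075]), 'qvel': array([ 0.   ,  0.001,  0.   ,  0.001,  0.   , -0.001,  0.001]), 'effort': array([-0.0000e+00, -6.6786e+01,  9.8500e-01, -3.1446e+01, -6.1000e-02,
        4.3000e-02,  0.0000e+00]), 'tool_pos': array([0.202, 0.591, 0.226]), 'orientation': array([ 0.164,  0.986, -0.001, -0.   ]), 'force': array([ 0.819, -0.333, -0.326]), 'moment': array([-0.005, -0.023,  0.002]), 'gripper_force': np.float64(0.0), 'opening': np.float64(0.092)}
{'fx': np.float64(439.563), 'fy': np.float64(439.563), 'cx': np.float64(257.683), 'cy': np.float64(187.786), 'world_from_camera': array([[-0.011,  0.996, -0.085,  0.519],
       [-1.   , -0.012, -0.014, -0.028],
       [-0.015,  0.085,  0.996,  0.948],
       [ 0.   ,  0.   ,  0.   ,  1.   ]])}
{'fx': np.float64(370.9), 'fy': np.float64(370.9), 'cx': np.float64(257.028), 'cy': np.float64(192.354), 'world_from_camera': array([[-0.688,  0.343, -0.64 ,  0.035],
       [-0.726, -0.339,  0.599,  0.496],
       [-0.012,  0.876,  0.482,  0.47 ],
       [ 0.   ,  0.   ,  0.   ,  1.   ]])}
cup_red [([0.403, -0.326, 0.027], 0.72), ([0.596, -0.36, 0.029], 0.46)]
cup_yellow [([0.634, -0.112, 0.019], 0.63)]
cup_green [([0.456, -0.115, 0.015], 0.73), ([0.73, -0.23, 0.038], 0.67)]
saucer_red [([0.566, 0.14, 0.01], 0.69)]
saucer_yellow [([0.547, 0.3, 0.013], 0.76)]
saucer_green [([0.432, 0.207, 0.016], 0.83), ([0.812, -0.037, 0.053], 0.32)]
cup_plain_a [([0.597, -0.364, 0.028], 0.58)]
incense_cup [([0.728, -0.228, 0.041], 0.71)]
mortar [([0.811, -0.037, 0.051], 0.82)]
```

View pics/top0.png

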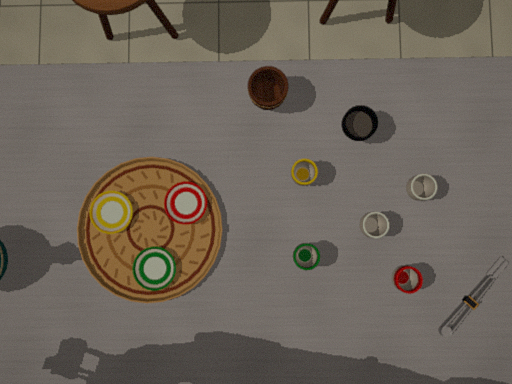

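View pics/side0.png

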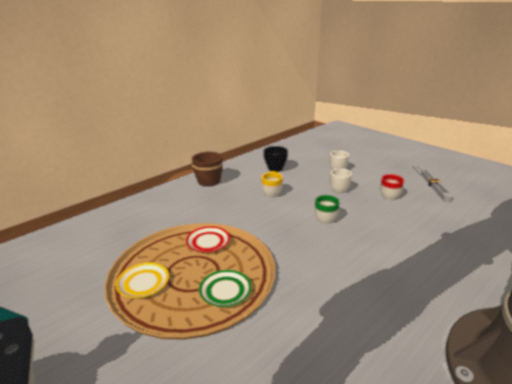

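The top view shows the tray with the yellow saucer at pixel (112,212), red at (186,203) and green at (155,268). The red cup is at (408,279), yellow at (305,172) and green at (306,256), with the plain cups at (376,225) and (424,187). The detections agree. Next I'll fit the rims more closely.

```bash
cat >> h.py <<'E'
def proj(n,P):
    c=cams.calibration(n);T=np.array(c['world_from_camera']);q=(np.asarray(P)-T[:3,3])@T[:3,:3]
    return np.c_[c['cx']+c['fx']*q[:,0]/-q[:,2],c['cy']-c['fy']*q[:,1]/-q[:,2]]
def hc(p):
    m=cv2.moments(cv2.convexHull(np.float32(p).reshape(-1,1,2)));return np.array([m['m10'],m['m01']])/m['m00'],m['m00']
def fit(im,col,g,rz,n='top',R=32):
    """centre xy of hull of circles (r,z) whose coloured pixels are near guess g"""
    h=cv2.cvtColor(im,cv2.COLOR_RGB2HSV);H=h[...,0].astype(int)
    m={'red':(H<7)|(H>172),'yellow':(H>19)&(H<35),'green':(H>45)&(H<85)}[col]&(h[...,1]>110)&(h[...,2]>40)
    a=np.linspace(0,2*np.pi,60)
    mod=lambda x,y:proj(n,np.vstack([np.c_[x+r*np.cos(a),y+r*np.sin(a),0*a+z] for r,z in rz]))
    p0=mod(*g);c0=p0.mean(0);yy,xx=np.nonzero(m);k=np.hypot(xx-c0[0],yy-c0[1])<R
    o,ao=hc(np.c_[xx,yy][k]);g=np.array(g,float)
    for _ in range(8):
        c,am=hc(mod(*g));J=np.array([hc(mod(g[0]+.01,g[1]))[0]-c,hc(mod(g[0],g[1]+.01))[0]-c]).T/.01
        g=g+np.linalg.solve(J,o-c)
    return np.round(g,4),round(ao/am,2)
CUP=[(.027,.052),(.027,.036)];SAU=[(.046,.016)]
def up(rz,d): return [(r,z+d) for r,z in rz]
E
python3 - <<'E'
from h import *
im=cams.snapshot('top')
for c,g in dict(red=(.403,-.326),yellow=(.634,-.112),green=(.456,-.115)).items(): print('cup',c,fit(im,c,g,CUP,R=20))
for c,g in dict(red=(.566,.14),yellow=(.547,.3),green=(.432,.207)).items(): print('sau',c,fit(im,c,g,SAU,R=28))
print(ray('top',376,225,.05),ray('top',424,187,.05))
E
```

```text
cup red (array([ 0.4075, -0.3162]), 0.95)
cup yellow (array([ 0.6293, -0.111 ]), 0.97)
cup green (array([ 0.4554, -0.112 ]), 0.9)
sau red (array([0.5671, 0.1409]), 1.14)
sau yellow (array([0.5511, 0.299 ]), 1.02)
sau green (array([0.4318, 0.2057]), 0.95)
[ 0.51711049 -0.25426177  0.05      ] [ 0.5932846  -0.35436189  0.05      ]
```

Call:
{"method": "servo_tool", "body": {"motion": [{"dx": 0,"turn": 0.18},{"turn": 0.18},{"turn": 0.18},{"turn": 0.18},{"turn": 0.18}]}}

```text
schema error: expected keys claw, dx, dy, dz, turn
```

Call:
{"method": "servo_tool", "body": {"motion": [{"claw": 80,"dx": 0,"dy": 0,"dz": 0,"turn": 0.18},{"claw": 80,"dx": 0,"dy": 0,"dz": 0,"turn": 0.18},{"claw": 80,"dx": 0,"dy": 0,"dz": 0,"turn": 0.18},{"claw": 80,"dx": 0,"dy": 0,"dz": 0,"turn": 0.18},{"claw": 80,"dx": 0,"dy": 0,"dz": 0,"turn": 0.18}], "squeeze": 15}}

```text
t: 1.23
tool_pos: [0.2024, 0.5913, 0.2268]
orientation: [0.579, 0.815, 0.0, -0.0]
force: [-0.8, -0.2, 0.4]
opening: 0.0796
gripper_force: 0.0
```

```bash
python3 - <<'E'
from h import *
im=cams.snapshot('top')
c=im[160:310,70:230];cv2.imwrite('pics/tray.png',cv2.resize(c[:,:,::-1],None,fx=4,fy=4,interpolation=cv2.INTER_NEAREST))
for n in ['saucer_red','saucer_yellow','saucer_green']:
    d=models.masks_of('top',n)[0]['region'];y,x=np.nonzero(d);p,a=hc(np.c_[x,y]);print(n,np.round(ray('top',*p,.016),4),a)
E
```

```text
saucer_red [0.5694 0.1408 0.016 ] 1436.0
saucer_yellow [0.5512 0.2994 0.016 ] 1470.0
saucer_green [0.4327 0.2063 0.016 ] 1473.5
```

Call:
{"method": "servo_tool", "body": {"motion": [{"claw": 80,"dx": 0,"dy": 0,"dz": 0,"turn": 0.168},{"claw": 80,"dx": 0,"dy": 0,"dz": 0,"turn": 0.168},{"claw": 80,"dx": -1,"dy": 0.2,"dz": 0,"turn": 0},{"claw": 80,"dx": -1,"dy": 0.2,"dz": 0,"turn": 0},{"claw": 80,"dx": -1,"dy": 0.2,"dz": 0,"turn": 0}]}}

```text
t: 2.05
tool_pos: [0.2335, 0.4399, 0.2267]
orientation: [0.704, 0.71, 0.0, 0.0]
force: [1.2, 0.4, -0.1]
opening: 0.08
gripper_force: 0.0
```

Call:
{"method": "servo_tool", "body": {"motion": [{"claw": 80,"dx": -1,"dy": 0.6,"dz": 0,"turn": 0},{"claw": 80,"dx": -1,"dy": 0.6,"dz": 0,"turn": 0},{"claw": 80,"dx": -1,"dy": 0.6,"dz": 0,"turn": 0},{"claw": 80,"dx": -1,"dy": 0.6,"dz": 0,"turn": 0},{"claw": 80,"dx": -1,"dy": 0.6,"dz": 0,"turn": 0}]}}

```text
t: 2.68
tool_pos: [0.3853, 0.1906, 0.2271]
orientation: [0.704, 0.71, 0.001, 0.0]
force: [0.5, 0.7, -0.1]
opening: 0.08
gripper_force: 0.0
```

Call:
{"method": "servo_tool", "body": {"motion": [{"claw": 80,"dx": -1,"dy": 0,"dz": 0,"turn": 0},{"claw": 80,"dx": -1,"dy": 0,"dz": 0,"turn": 0},{"claw": 80,"dx": -1,"dy": 0,"dz": 0,"turn": 0},{"claw": 80,"dx": -1,"dy": 0,"dz": 0,"turn": 0},{"claw": 80,"dx": -1,"dy": 0,"dz": 0,"turn": 0}]}}

```text
t: 3.3
tool_pos: [0.3856, -0.0594, 0.2271]
orientation: [0.704, 0.71, 0.001, 0.0]
force: [1.9, 0.4, 1.4]
opening: 0.0802
gripper_force: 0.0
```

Call:
{"method": "servo_tool", "body": {"motion": [{"claw": 80,"dx": -1,"dy": 0,"dz": 0,"turn": 0},{"claw": 80,"dx": -1,"dy": 0,"dz": 0,"turn": 0},{"claw": 80,"dx": -1,"dy": 0,"dz": 0,"turn": 0},{"claw": 80,"dx": -1,"dy": 0,"dz": 0,"turn": 0},{"claw": 80,"dx": 0,"dy": 0,"dz": 0,"turn": 0}]}}

```text
t: 3.92
tool_pos: [0.3855, -0.2622, 0.2271]
orientation: [0.707, 0.708, -0.001, 0.001]
force: [0.3, 0.9, -0.7]
opening: 0.0804
gripper_force: 0.0
```

```bash
python3 - <<'E'
from h import *
im=snap('side','side1.png')
for c,g in dict(red=(.407,-.316),yellow=(.629,-.111),green=(.455,-.112)).items(): print('cup',c,fit(im,c,g,CUP,'side',R=18))
for c,g in dict(red=(.567,.14),yellow=(.551,.299),green=(.432,.207)).items(): print('sau',c,fit(im,c,g,SAU,'side',R=35))
print(arm.get_obs()['tool_pos'])
E
```

```text
cup red (array([ 0.4068, -0.3144]), 0.88)
cup yellow (array([ 0.6305, -0.1132]), 0.89)
cup green (array([ 0.454 , -0.1106]), 0.75)
sau red (array([0.5672, 0.1408]), 0.94)
sau yellow (array([0.5492, 0.2997]), 1.02)
sau green (array([0.4304, 0.2061]), 0.92)
[ 0.38583668 -0.25969308  0.22672743]
```

Call:
{"method": "servo_tool", "body": {"motion": [{"claw": 80,"dx": -0.54,"dy": 0.22,"dz": 0,"turn": 0},{"claw": 80,"dx": -0.54,"dy": 0.22,"dz": 0,"turn": 0},{"claw": 80,"dx": 0,"dy": 0,"dz": 1,"turn": 0},{"claw": 80,"dx": 0,"dy": 0,"dz": 1,"turn": 0},{"claw": 80,"dx": 0,"dy": 0,"dz": 0,"turn": 0}]}}

```text
t: 4.6
tool_pos: [0.4074, -0.3087, 0.1244]
orientation: [0.704, 0.71, -0.001, -0.003]
force: [0.2, -0.3, 0.2]
opening: 0.0799
gripper_force: 0.0
```

Call:
{"method": "servo_tool", "body": {"motion": [{"claw": 80,"dx": -0.02,"dy": 0,"dz": 0.8,"turn": 0},{"claw": 80,"dx": 0,"dy": 0,"dz": 0.8,"turn": 0},{"claw": 80,"dx": 0,"dy": 0,"dz": 0.5,"turn": 0},{"claw": 80,"dx": 0,"dy": 0,"dz": 0,"turn": 0},{"claw": 65,"dx": 0,"dy": 0,"dz": 0,"turn": 0}]}}

```text
t: 5.22
tool_pos: [0.4103, -0.313, 0.0237]
orientation: [0.705, 0.709, 0.001, 0.001]
force: [0.1, -0.1, -0.3]
opening: 0.0741
gripper_force: 0.0
```

Call:
{"method": "servo_tool", "body": {"motion": [{"claw": 58,"dx": -0.02,"dy": -0.02,"dz": 0.03,"turn": 0},{"claw": 58,"dx": 0,"dy": 0,"dz": 0,"turn": 0},{"claw": 45,"dx": 0,"dy": 0,"dz": 0,"turn": 0},{"claw": 45,"dx": 0,"dy": 0,"dz": 0,"turn": 0},{"claw": 45,"dx": 0,"dy": 0,"dz": 0,"turn": 0}], "squeeze": 15}}

```text
t: 5.85
tool_pos: [0.4078, -0.3137, 0.0206]
orientation: [0.705, 0.709, 0.0, -0.0]
force: [-1.7, 0.3, 7.6]
opening: 0.054
gripper_force: 15.0
```

Call:
{"method": "servo_tool", "body": {"motion": [{"claw": 45,"dx": 0,"dy": 0,"dz": -0.3,"turn": 0},{"claw": 45,"dx": 0,"dy": 0,"dz": -0.6,"turn": 0},{"claw": 45,"dx": 0,"dy": 0,"dz": -0.8,"turn": 0},{"claw": 45,"dx": 0,"dy": 0,"dz": -0.8,"turn": 0},{"claw": 45,"dx": 0.4,"dy": 0.2,"dz": -0.3,"turn": 0}], "squeeze": 20}}

```text
t: 6.48
tool_pos: [0.4177, -0.2957, 0.1633]
orientation: [0.707, 0.708, 0.0, 0.002]
force: [0.7, 0.4, -1.8]
opening: 0.0537
gripper_force: 20.0
```

Call:
{"method": "servo_tool", "body": {"motion": [{"claw": 45,"dx": 0.7,"dy": 0.3,"dz": 0,"turn": 0},{"claw": 45,"dx": 0.9,"dy": 0.3,"dz": 0,"turn": 0},{"claw": 45,"dx": 0.9,"dy": 0.3,"dz": 0,"turn": 0},{"claw": 45,"dx": 0.9,"dy": 0.3,"dz": 0,"turn": 0},{"claw": 45,"dx": 0.9,"dy": 0.3,"dz": 0,"turn": 0}]}}

```text
t: 7.1
tool_pos: [0.492, -0.0768, 0.1611]
orientation: [0.706, 0.709, 0.0, 0.0]
force: [1.4, 0.2, -0.5]
opening: 0.0537
gripper_force: 20.0
```

Call:
{"method": "servo_tool", "body": {"motion": [{"claw": 45,"dx": 0.9,"dy": 0.3,"dz": 0,"turn": 0},{"claw": 45,"dx": 0.9,"dy": 0.3,"dz": 0,"turn": 0},{"claw": 45,"dx": 0.9,"dy": 0.3,"dz": 0,"turn": 0},{"claw": 45,"dx": 0.9,"dy": 0.3,"dz": 0,"turn": 0},{"claw": 45,"dx": 0.6,"dy": 0.2,"dz": 0,"turn": 0}]}}

```text
t: 7.72
tool_pos: [0.5609, 0.1347, 0.1608]
orientation: [0.705, 0.71, 0.0, -0.0]
force: [-0.1, -0.0, -0.9]
opening: 0.0541
gripper_force: 20.0
```

Call:
{"method": "servo_tool", "body": {"motion": [{"claw": 45,"dx": 0.1,"dy": 0.14,"dz": 0,"turn": 0},{"claw": 45,"dx": 0,"dy": 0,"dz": 0.7,"turn": 0},{"claw": 45,"dx": 0,"dy": 0,"dz": 0.7,"turn": 0},{"claw": 45,"dx": 0,"dy": 0,"dz": 0.6,"turn": 0},{"claw": 45,"dx": 0,"dy": 0,"dz": 0,"turn": 0}]}}

```text
t: 8.35
tool_pos: [0.5662, 0.1356, 0.0592]
orientation: [0.706, 0.708, -0.002, -0.001]
force: [-0.0, -0.2, -1.0]
opening: 0.0537
gripper_force: 20.0
```

```bash
python3 - <<'E'
from h import *
im=snap('side','s2.png');p=arm.get_obs()['tool_pos'];print(p,arm.get_obs()['orientation'])
cv2.imwrite('pics/s2c.png',cv2.resize(im[150:320,90:290,::-1],None,fx=3,fy=3))
E
```

```text
[0.56742746 0.13577766 0.06059519] [ 7.05917574e-01  7.08293651e-01 -6.94987779e-04  9.93339374e-06]
```

View pics/s2c.png

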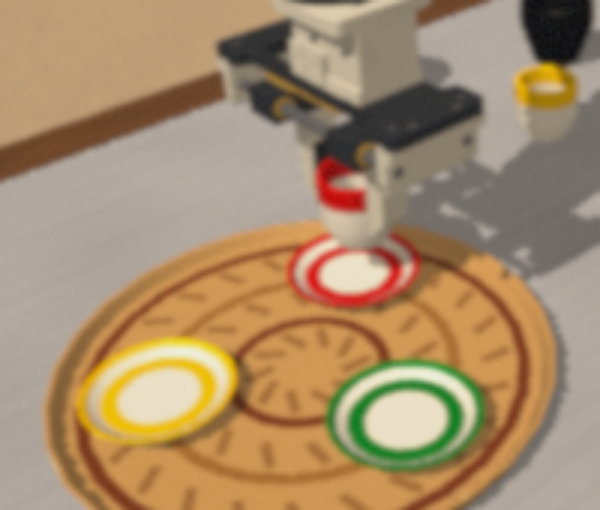

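The red cup is held upright just above the red saucer, at crop pixel (345,205). It needs about 5 mm more in y.

Call:
{"method": "servo_tool", "body": {"motion": [{"claw": 45,"dx": 0.12,"dy": 0.01,"dz": 0,"turn": 0},{"claw": 45,"dx": 0,"dy": 0,"dz": 0.3,"turn": 0},{"claw": 45,"dx": 0,"dy": 0,"dz": 0.2,"turn": 0},{"claw": 45,"dx": 0,"dy": 0,"dz": 0.07,"turn": 0},{"claw": 45,"dx": 0,"dy": 0,"dz": 0,"turn": 0}]}}

```text
t: 9.02
tool_pos: [0.568, 0.1429, 0.0315]
orientation: [0.705, 0.709, -0.0, -0.0]
force: [0.4, 0.2, -2.0]
opening: 0.054
gripper_force: 20.0
```

Call:
{"method": "servo_tool", "body": {"motion": [{"claw": 45,"dx": -0.01,"dy": 0,"dz": 0.02,"turn": 0},{"claw": 45,"dx": 0,"dy": 0,"dz": 0,"turn": 0}]}}

```text
t: 9.28
tool_pos: [0.5683, 0.1425, 0.0309]
orientation: [0.705, 0.709, 0.0, 0.0]
force: [-0.4, -0.1, -1.2]
opening: 0.0539
gripper_force: 20.0
```

Call:
{"method": "servo_tool", "body": {"motion": [{"claw": 45,"dx": 0,"dy": 0,"dz": 0.02,"turn": 0},{"claw": 45,"dx": 0,"dy": 0,"dz": 0,"turn": 0},{"claw": 45,"dx": 0,"dy": 0,"dz": 0,"turn": 0}]}}

```text
t: 9.65
tool_pos: [0.5683, 0.1426, 0.0306]
orientation: [0.705, 0.709, 0.0, -0.0]
force: [-2.7, 0.0, 10.2]
opening: 0.0536
gripper_force: 20.0
```

Contact. Release and rise.

Call:
{"method": "servo_tool", "body": {"motion": [{"claw": 58,"dx": 0,"dy": 0,"dz": 0,"turn": 0},{"claw": 66,"dx": 0,"dy": 0,"dz": 0,"turn": 0},{"claw": 74,"dx": 0,"dy": 0,"dz": 0,"turn": 0},{"claw": 76,"dx": 0,"dy": 0,"dz": -0.2,"turn": 0},{"claw": 76,"dx": 0,"dy": 0,"dz": -0.4,"turn": 0}]}}

```text
t: 10.28
tool_pos: [0.5678, 0.1424, 0.0604]
orientation: [0.705, 0.709, -0.001, -0.0]
force: [0.0, -0.3, -0.5]
opening: 0.0761
gripper_force: 0.0
```

Call:
{"method": "servo_tool", "body": {"motion": [{"claw": 80,"dx": 0,"dy": 0,"dz": -0.8,"turn": 0},{"claw": 80,"dx": -0.4,"dy": 0,"dz": -0.8,"turn": 0},{"claw": 80,"dx": -1,"dy": 0.25,"dz": 0,"turn": 0},{"claw": 80,"dx": -1,"dy": 0.25,"dz": 0,"turn": 0},{"claw": 80,"dx": -1,"dy": 0.25,"dz": 0,"turn": 0}]}}

```text
t: 10.9
tool_pos: [0.6071, -0.0287, 0.1416]
orientation: [0.705, 0.709, 0.001, 0.001]
force: [0.2, 0.2, -0.3]
opening: 0.0798
gripper_force: 0.0
```

```bash
python3 - <<'E'
from h import *
im=snap('side','s3.png');print(arm.get_obs()['tool_pos'])
print(fit(im,'yellow',(.63,-.112),CUP,'side',R=18))
cv2.imwrite('pics/s3c.png',cv2.resize(im[150:320,90:290,::-1],None,fx=3,fy=3))
E
```

```text
[ 0.60777124 -0.03812459  0.14258407]
(array([ 0.6297, -0.1135]), 0.91)
```

View pics/s3c.png

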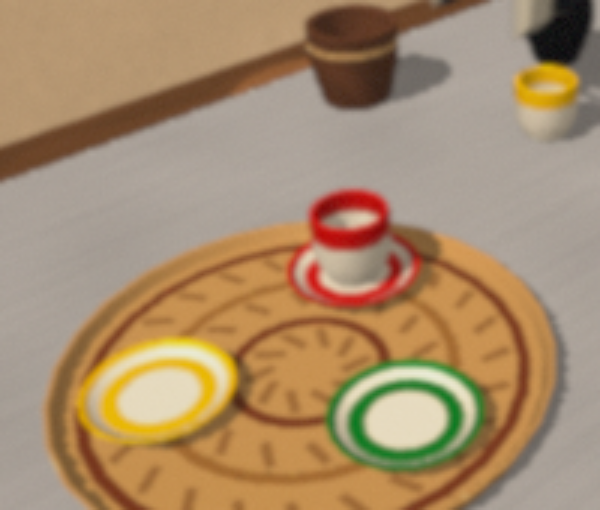

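The red cup stands upright and centred on its saucer, at crop pixel (350,245). The yellow cup is next.

Call:
{"method": "servo_tool", "body": {"motion": [{"claw": 80,"dx": -0.8,"dy": 0.2,"dz": 0,"turn": 0},{"claw": 80,"dx": -0.7,"dy": 0.24,"dz": 0,"turn": 0},{"claw": 80,"dx": 0,"dy": 0,"dz": 0.5,"turn": 0},{"claw": 80,"dx": 0,"dy": 0,"dz": 0.3,"turn": 0},{"claw": 80,"dx": 0,"dy": 0,"dz": 0,"turn": 0}]}}

```text
t: 11.58
tool_pos: [0.6282, -0.1011, 0.0992]
orientation: [0.705, 0.709, -0.0, -0.001]
force: [0.2, 0.6, 0.8]
opening: 0.0798
gripper_force: 0.0
```

Call:
{"method": "servo_tool", "body": {"motion": [{"claw": 80,"dx": -0.1,"dy": 0,"dz": 0,"turn": 0},{"claw": 80,"dx": 0,"dy": 0,"dz": 0,"turn": 0}]}}

```text
t: 11.82
tool_pos: [0.6293, -0.1077, 0.1007]
orientation: [0.705, 0.709, 0.0, 0.001]
force: [0.2, 0.4, -0.1]
opening: 0.0798
gripper_force: 0.0
```

Call:
{"method": "servo_tool", "body": {"motion": [{"claw": 80,"dx": -0.1,"dy": 0.01,"dz": 0.6,"turn": 0},{"claw": 80,"dx": 0,"dy": 0,"dz": 0.6,"turn": 0},{"claw": 70,"dx": 0,"dy": 0,"dz": 0.38,"turn": 0},{"claw": 65,"dx": 0,"dy": 0,"dz": 0,"turn": 0},{"claw": 60,"dx": 0,"dy": 0,"dz": 0,"turn": 0}]}}

```text
t: 12.45
tool_pos: [0.6301, -0.1124, 0.0218]
orientation: [0.705, 0.709, 0.0, 0.001]
force: [1.1, -0.2, -0.4]
opening: 0.0611
gripper_force: 0.0
```

Call:
{"method": "servo_tool", "body": {"motion": [{"claw": 57,"dx": 0,"dy": 0,"dz": 0,"turn": 0},{"claw": 54,"dx": 0,"dy": 0,"dz": 0,"turn": 0},{"claw": 45,"dx": 0,"dy": 0,"dz": 0,"turn": 0},{"claw": 45,"dx": 0,"dy": 0,"dz": 0,"turn": 0},{"claw": 45,"dx": 0,"dy": 0,"dz": 0,"turn": 0}]}}

```text
t: 13.08
tool_pos: [0.6294, -0.1121, 0.0212]
orientation: [0.705, 0.709, 0.0, 0.0]
force: [-2.6, 1.0, 6.5]
opening: 0.0524
gripper_force: 20.0
```

Call:
{"method": "servo_tool", "body": {"motion": [{"claw": 45,"dx": 0,"dy": 0,"dz": -0.3,"turn": 0},{"claw": 45,"dx": 0,"dy": 0,"dz": -0.6,"turn": 0},{"claw": 45,"dx": 0,"dy": 0,"dz": -0.9,"turn": 0},{"claw": 45,"dx": 0,"dy": 0,"dz": -0.8,"turn": 0},{"claw": 45,"dx": 0.4,"dy": -0.1,"dz": -0.3,"turn": 0}]}}

```text
t: 13.7
tool_pos: [0.6255, -0.0946, 0.1695]
orientation: [0.706, 0.708, 0.001, 0.002]
force: [0.1, -0.1, -1.0]
opening: 0.0524
gripper_force: 20.0
```

Call:
{"method": "servo_tool", "body": {"motion": [{"claw": 45,"dx": 0.7,"dy": -0.15,"dz": 0,"turn": 0},{"claw": 45,"dx": 0.9,"dy": -0.15,"dz": 0,"turn": 0},{"claw": 45,"dx": 0.9,"dy": -0.15,"dz": 0,"turn": 0},{"claw": 45,"dx": 0.9,"dy": -0.15,"dz": 0,"turn": 0},{"claw": 45,"dx": 0.9,"dy": -0.15,"dz": 0,"turn": 0}]}}

```text
t: 14.32
tool_pos: [0.5855, 0.1242, 0.1666]
orientation: [0.705, 0.709, 0.0, 0.0]
force: [1.7, 0.4, -1.4]
opening: 0.0522
gripper_force: 20.0
```

Call:
{"method": "servo_tool", "body": {"motion": [{"claw": 45,"dx": 0.9,"dy": -0.15,"dz": 0,"turn": 0},{"claw": 45,"dx": 0.9,"dy": -0.15,"dz": 0,"turn": 0},{"claw": 45,"dx": 0.9,"dy": -0.15,"dz": 0,"turn": 0},{"claw": 45,"dx": 0.6,"dy": -0.15,"dz": 0,"turn": 0},{"claw": 45,"dx": 0,"dy": 0,"dz": 0,"turn": 0}]}}

```text
t: 14.95
tool_pos: [0.5538, 0.2912, 0.1659]
orientation: [0.704, 0.711, 0.0, -0.001]
force: [-1.0, -0.8, 0.0]
opening: 0.0522
gripper_force: 20.0
```

Call:
{"method": "servo_tool", "body": {"motion": [{"claw": 45,"dx": 0.18,"dy": -0.07,"dz": 0.2,"turn": 0},{"claw": 45,"dx": 0,"dy": 0,"dz": 0.7,"turn": 0},{"claw": 45,"dx": 0,"dy": 0,"dz": 0.7,"turn": 0},{"claw": 45,"dx": 0,"dy": 0,"dz": 0.5,"turn": 0},{"claw": 45,"dx": 0,"dy": 0,"dz": 0,"turn": 0}]}}

```text
t: 15.58
tool_pos: [0.5502, 0.2951, 0.059]
orientation: [0.706, 0.708, -0.002, -0.0]
force: [-0.8, 0.5, -1.1]
opening: 0.0523
gripper_force: 20.0
```

```bash
python3 - <<'E'
from h import *
im=snap('side','s4.png');print(arm.get_obs()['tool_pos'])
print(fit(im,'red',(.568,.142),up(CUP,.01),'side',R=22))
cv2.imwrite('pics/s4c.png',cv2.resize(im[150:320,60:260,::-1],None,fx=3,fy=3))
E
```

```text
[0.5512791  0.29545389 0.06046106]
(array([0.5514, 0.1527]), 1.52)
```

View pics/s4c.png

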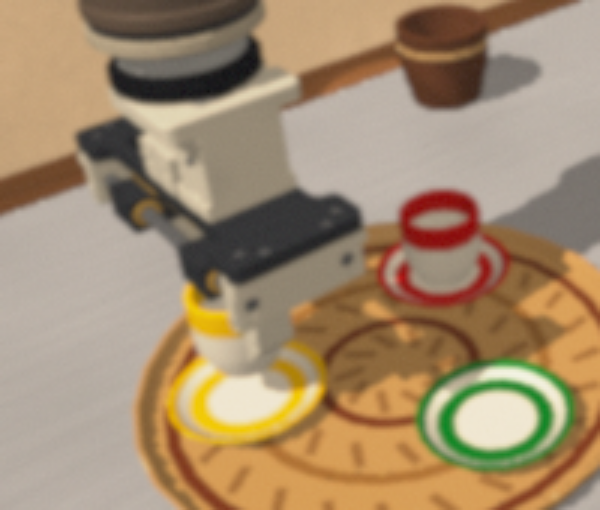

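The yellow cup is upright above its saucer, at crop pixel (240,330), and the red cup hasn't moved. I'll shift 5 mm in y and lower.

Call:
{"method": "servo_tool", "body": {"motion": [{"claw": 45,"dx": 0.1,"dy": -0.02,"dz": 0,"turn": 0},{"claw": 45,"dx": 0,"dy": 0,"dz": 0.3,"turn": 0},{"claw": 45,"dx": 0,"dy": 0,"dz": 0.2,"turn": 0},{"claw": 45,"dx": 0,"dy": 0,"dz": 0.08,"turn": 0},{"claw": 45,"dx": 0,"dy": 0,"dz": 0,"turn": 0}]}}

```text
t: 16.25
tool_pos: [0.5503, 0.3013, 0.0315]
orientation: [0.705, 0.709, -0.0, -0.0]
force: [1.3, -0.5, -0.6]
opening: 0.0524
gripper_force: 20.0
```

Call:
{"method": "servo_tool", "body": {"motion": [{"claw": 45,"dx": 0,"dy": 0,"dz": 0,"turn": 0},{"claw": 45,"dx": 0,"dy": 0,"dz": 0,"turn": 0}]}}

```text
t: 16.5
tool_pos: [0.5504, 0.3015, 0.0317]
orientation: [0.705, 0.709, 0.0, 0.0]
force: [-0.2, -0.0, -1.1]
opening: 0.0524
gripper_force: 20.0
```

Call:
{"method": "servo_tool", "body": {"motion": [{"claw": 45,"dx": 0,"dy": 0,"dz": 0.02,"turn": 0},{"claw": 45,"dx": 0,"dy": 0,"dz": 0,"turn": 0},{"claw": 45,"dx": 0,"dy": 0,"dz": 0,"turn": 0}]}}

```text
t: 16.88
tool_pos: [0.5505, 0.3016, 0.0311]
orientation: [0.705, 0.709, 0.0, -0.0]
force: [-1.6, -1.3, 4.7]
opening: 0.0521
gripper_force: 20.0
```

Call:
{"method": "servo_tool", "body": {"motion": [{"claw": 58,"dx": 0,"dy": 0,"dz": 0,"turn": 0},{"claw": 66,"dx": 0,"dy": 0,"dz": 0,"turn": 0},{"claw": 74,"dx": 0,"dy": 0,"dz": 0,"turn": 0},{"claw": 76,"dx": 0,"dy": 0,"dz": -0.2,"turn": 0},{"claw": 76,"dx": 0,"dy": 0,"dz": -0.4,"turn": 0}]}}

```text
t: 17.5
tool_pos: [0.5501, 0.3013, 0.0614]
orientation: [0.705, 0.709, -0.001, -0.0]
force: [-0.8, -0.6, 0.9]
opening: 0.0762
gripper_force: 0.0
```

Call:
{"method": "servo_tool", "body": {"motion": [{"claw": 80,"dx": 0,"dy": 0,"dz": -0.9,"turn": 0},{"claw": 80,"dx": 0,"dy": 0,"dz": -0.9,"turn": 0},{"claw": 80,"dx": -0.8,"dy": -0.2,"dz": -0.2,"turn": 0},{"claw": 80,"dx": -1,"dy": -0.3,"dz": 0,"turn": 0},{"claw": 80,"dx": -1,"dy": -0.3,"dz": 0,"turn": 0}]}}

```text
t: 18.12
tool_pos: [0.511, 0.1598, 0.1623]
orientation: [0.705, 0.709, 0.001, 0.0]
force: [-0.0, -0.6, 1.0]
opening: 0.0801
gripper_force: 0.0
```

Call:
{"method": "servo_tool", "body": {"motion": [{"claw": 80,"dx": -1,"dy": -0.3,"dz": 0,"turn": 0},{"claw": 80,"dx": -1,"dy": -0.3,"dz": 0,"turn": 0},{"claw": 80,"dx": -1,"dy": -0.2,"dz": 0,"turn": 0},{"claw": 80,"dx": -0.8,"dy": -0.2,"dz": 0,"turn": 0},{"claw": 80,"dx": -0.3,"dy": 0,"dz": 0,"turn": 0}]}}

```text
t: 18.75
tool_pos: [0.4615, -0.0464, 0.162]
orientation: [0.707, 0.707, 0.001, 0.0]
force: [0.2, 1.0, 0.2]
opening: 0.0799
gripper_force: 0.0
```

```bash
python3 - <<'E'
from h import *
im=snap('side','s5.png');print(arm.get_obs()['tool_pos'])
print(fit(im,'green',(.4545,-.111),CUP,'side',R=18))
cv2.imwrite('pics/s5c.png',cv2.resize(im[150:340,90:350,::-1],None,fx=3,fy=3))
E
```

```text
[ 0.46216669 -0.0471275   0.16207157]
(array([ 0.4546, -0.1114]), 0.77)
```

View pics/s5c.png

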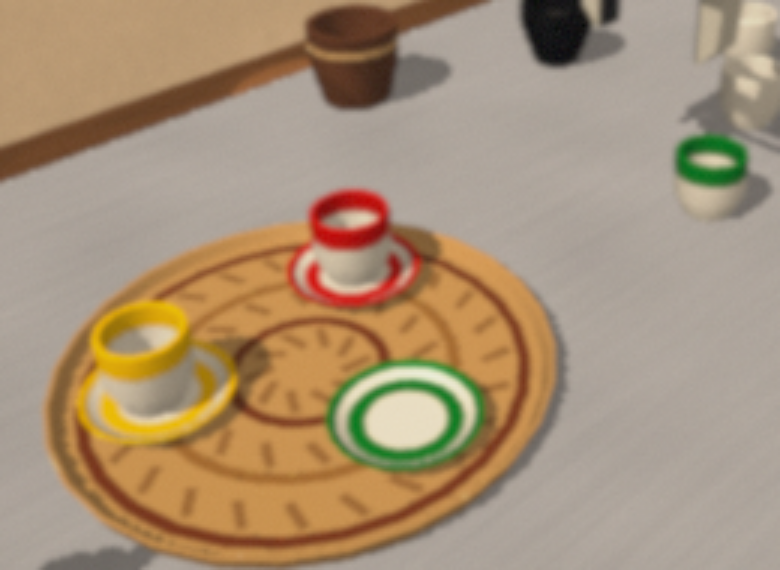

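The yellow cup sits upright on its saucer. Next is the green cup, at crop pixel (712,178).

Call:
{"method": "servo_tool", "body": {"motion": [{"claw": 80,"dx": -0.7,"dy": -0.1,"dz": 0,"turn": 0},{"claw": 80,"dx": -0.58,"dy": -0.05,"dz": 0.2,"turn": 0},{"claw": 80,"dx": 0,"dy": 0,"dz": 0.5,"turn": 0},{"claw": 80,"dx": 0,"dy": 0,"dz": 0.5,"turn": 0},{"claw": 80,"dx": 0,"dy": 0,"dz": 0,"turn": 0}]}}

```text
t: 19.42
tool_pos: [0.4545, -0.107, 0.1]
orientation: [0.705, 0.709, -0.001, -0.001]
force: [-0.4, -0.6, -0.1]
opening: 0.0803
gripper_force: 0.0
```

Call:
{"method": "servo_tool", "body": {"motion": [{"claw": 80,"dx": 0,"dy": 0,"dz": 0,"turn": 0}]}}

```text
t: 19.55
tool_pos: [0.4557, -0.1076, 0.1016]
orientation: [0.705, 0.709, 0.0, 0.0]
force: [1.0, -1.1, -0.1]
opening: 0.0801
gripper_force: 0.0
```

Call:
{"method": "servo_tool", "body": {"motion": [{"claw": 80,"dx": -0.08,"dy": -0.02,"dz": 0.6,"turn": 0},{"claw": 80,"dx": 0,"dy": 0,"dz": 0.6,"turn": 0},{"claw": 70,"dx": 0,"dy": 0,"dz": 0.4,"turn": 0},{"claw": 65,"dx": 0,"dy": 0,"dz": 0,"turn": 0},{"claw": 60,"dx": 0,"dy": 0,"dz": 0,"turn": 0}]}}

```text
t: 20.18
tool_pos: [0.4549, -0.112, 0.0219]
orientation: [0.705, 0.709, 0.001, 0.001]
force: [0.2, -0.0, 0.6]
opening: 0.061
gripper_force: 0.0
```

Call:
{"method": "servo_tool", "body": {"motion": [{"claw": 57,"dx": 0,"dy": 0,"dz": 0,"turn": 0},{"claw": 54,"dx": 0,"dy": 0,"dz": 0,"turn": 0},{"claw": 45,"dx": 0,"dy": 0,"dz": 0,"turn": 0},{"claw": 45,"dx": 0,"dy": 0,"dz": 0,"turn": 0},{"claw": 45,"dx": 0,"dy": 0,"dz": 0,"turn": 0}]}}

```text
t: 20.8
tool_pos: [0.4543, -0.1118, 0.0212]
orientation: [0.705, 0.709, 0.0, 0.0]
force: [-1.2, 0.5, 7.6]
opening: 0.0527
gripper_force: 20.0
```

Call:
{"method": "servo_tool", "body": {"motion": [{"claw": 45,"dx": 0,"dy": 0,"dz": -0.3,"turn": 0},{"claw": 45,"dx": 0,"dy": 0,"dz": -0.6,"turn": 0},{"claw": 45,"dx": 0,"dy": 0,"dz": -0.9,"turn": 0},{"claw": 45,"dx": 0,"dy": 0,"dz": -0.8,"turn": 0},{"claw": 45,"dx": 0.4,"dy": -0.06,"dz": -0.3,"turn": 0}]}}

```text
t: 21.42
tool_pos: [0.4516, -0.0935, 0.1685]
orientation: [0.706, 0.708, 0.001, 0.001]
force: [0.6, 1.1, -1.0]
opening: 0.0527
gripper_force: 20.0
```

Call:
{"method": "servo_tool", "body": {"motion": [{"claw": 45,"dx": 0.7,"dy": -0.05,"dz": 0,"turn": 0},{"claw": 45,"dx": 0.9,"dy": -0.05,"dz": 0,"turn": 0},{"claw": 45,"dx": 0.9,"dy": -0.05,"dz": 0,"turn": 0},{"claw": 45,"dx": 0.9,"dy": -0.05,"dz": 0,"turn": 0},{"claw": 45,"dx": 0.9,"dy": -0.05,"dz": 0,"turn": 0}]}}

```text
t: 22.05
tool_pos: [0.4368, 0.1242, 0.1665]
orientation: [0.706, 0.709, 0.0, -0.0]
force: [0.3, 0.6, -0.9]
opening: 0.0534
gripper_force: 20.0
```

Call:
{"method": "servo_tool", "body": {"motion": [{"claw": 45,"dx": 0.9,"dy": -0.05,"dz": 0,"turn": 0},{"claw": 45,"dx": 0.5,"dy": -0.05,"dz": 0,"turn": 0},{"claw": 45,"dx": 0.2,"dy": -0.05,"dz": 0,"turn": 0},{"claw": 45,"dx": 0,"dy": 0,"dz": 0,"turn": 0},{"claw": 45,"dx": 0,"dy": 0,"dz": 0,"turn": 0}]}}

```text
t: 22.68
tool_pos: [0.4295, 0.2015, 0.166]
orientation: [0.706, 0.708, 0.0, 0.0]
force: [0.2, -0.5, -1.2]
opening: 0.0531
gripper_force: 20.0
```

Call:
{"method": "servo_tool", "body": {"motion": [{"claw": 45,"dx": 0.09,"dy": 0.04,"dz": 0.2,"turn": 0},{"claw": 45,"dx": 0,"dy": 0,"dz": 0.7,"turn": 0},{"claw": 45,"dx": 0,"dy": 0,"dz": 0.7,"turn": 0},{"claw": 45,"dx": 0,"dy": 0,"dz": 0.5,"turn": 0},{"claw": 45,"dx": 0,"dy": 0,"dz": 0,"turn": 0}]}}

```text
t: 23.3
tool_pos: [0.4304, 0.2061, 0.0591]
orientation: [0.706, 0.708, -0.002, -0.0]
force: [0.3, 0.2, -1.0]
opening: 0.0529
gripper_force: 20.0
```

Call:
{"method": "servo_tool", "body": {"motion": [{"claw": 45,"dx": 0,"dy": 0,"dz": 0,"turn": 0},{"claw": 45,"dx": 0,"dy": 0,"dz": 0,"turn": 0}]}}

```text
t: 23.55
tool_pos: [0.432, 0.2077, 0.0616]
orientation: [0.705, 0.709, 0.001, 0.0]
force: [-0.2, 0.0, -0.4]
opening: 0.053
gripper_force: 20.0
```

Call:
{"method": "servo_tool", "body": {"motion": [{"claw": 45,"dx": -0.03,"dy": 0,"dz": 0.25,"turn": 0},{"claw": 45,"dx": 0,"dy": 0,"dz": 0.2,"turn": 0},{"claw": 45,"dx": 0,"dy": 0,"dz": 0.13,"turn": 0},{"claw": 45,"dx": 0,"dy": 0,"dz": 0,"turn": 0},{"claw": 45,"dx": 0,"dy": 0,"dz": 0,"turn": 0}]}}

```text
t: 24.18
tool_pos: [0.4313, 0.2058, 0.0315]
orientation: [0.705, 0.709, -0.0, 0.0]
force: [0.2, -0.3, 0.2]
opening: 0.053
gripper_force: 20.0
```

Call:
{"method": "servo_tool", "body": {"motion": [{"claw": 45,"dx": 0,"dy": 0,"dz": 0.02,"turn": 0},{"claw": 45,"dx": 0,"dy": 0,"dz": 0,"turn": 0},{"claw": 45,"dx": 0,"dy": 0,"dz": 0,"turn": 0}]}}

```text
t: 24.55
tool_pos: [0.4313, 0.206, 0.0307]
orientation: [0.705, 0.709, 0.0, -0.0]
force: [0.2, 0.0, -0.9]
opening: 0.0527
gripper_force: 20.0
```

Call:
{"method": "servo_tool", "body": {"motion": [{"claw": 45,"dx": 0,"dy": 0,"dz": 0.02,"turn": 0},{"claw": 45,"dx": 0,"dy": 0,"dz": 0,"turn": 0},{"claw": 45,"dx": 0,"dy": 0,"dz": 0,"turn": 0}]}}

```text
t: 24.92
tool_pos: [0.4314, 0.206, 0.0306]
orientation: [0.705, 0.709, 0.0, -0.0]
force: [-5.7, -1.4, 18.1]
opening: 0.0528
gripper_force: 20.0
```

Call:
{"method": "servo_tool", "body": {"motion": [{"claw": 45,"dx": 0,"dy": 0,"dz": -0.01,"turn": 0},{"claw": 58,"dx": 0,"dy": 0,"dz": 0,"turn": 0},{"claw": 66,"dx": 0,"dy": 0,"dz": 0,"turn": 0},{"claw": 74,"dx": 0,"dy": 0,"dz": 0,"turn": 0},{"claw": 76,"dx": 0,"dy": 0,"dz": -0.2,"turn": 0}]}}

```text
t: 25.55
tool_pos: [0.431, 0.2056, 0.0402]
orientation: [0.705, 0.709, -0.001, -0.0]
force: [1.0, -0.3, 0.4]
opening: 0.0756
gripper_force: 0.0
```

Call:
{"method": "servo_tool", "body": {"motion": [{"claw": 76,"dx": 0,"dy": 0,"dz": -0.5,"turn": 0},{"claw": 80,"dx": 0,"dy": 0,"dz": -0.9,"turn": 0},{"claw": 80,"dx": 0,"dy": 0,"dz": -0.9,"turn": 0},{"claw": 80,"dx": -0.8,"dy": 0,"dz": -0.5,"turn": 0},{"claw": 80,"dx": -1,"dy": 0,"dz": 0,"turn": 0}]}}

```text
t: 26.18
tool_pos: [0.4331, 0.1158, 0.1823]
orientation: [0.705, 0.71, 0.002, 0.001]
force: [0.2, -0.1, -0.7]
opening: 0.0799
gripper_force: 0.0
```

Call:
{"method": "servo_tool", "body": {"motion": [{"claw": 80,"dx": -1,"dy": 0,"dz": 0,"turn": 0},{"claw": 80,"dx": -1,"dy": 0,"dz": 0,"turn": 0},{"claw": 80,"dx": -1,"dy": 0,"dz": 0,"turn": 0},{"claw": 80,"dx": -0.5,"dy": 0,"dz": 0,"turn": 0},{"claw": 80,"dx": 0,"dy": 0,"dz": 0,"turn": 0}]}}

```text
t: 26.8
tool_pos: [0.4324, -0.0612, 0.1808]
orientation: [0.707, 0.707, 0.0, 0.0]
force: [-0.2, 0.5, -0.1]
opening: 0.0797
gripper_force: 0.0
```

```bash
python3 - <<'E'
from h import *
im=snap('top','t6.png');print(arm.get_obs()['tool_pos'],arm.get_obs()['qvel'].max())
im2=snap('side','s6.png')
cv2.imwrite('pics/s6c.png',cv2.resize(im2[150:340,90:350,::-1],None,fx=3,fy=3))
cv2.imwrite('pics/t6c.png',cv2.resize(im[150:310,70:230,::-1],None,fx=3,fy=3))
E
```

```text
[ 0.4324772  -0.05970833  0.18059671] 0.006778198118159654
```

View pics/s6c.png

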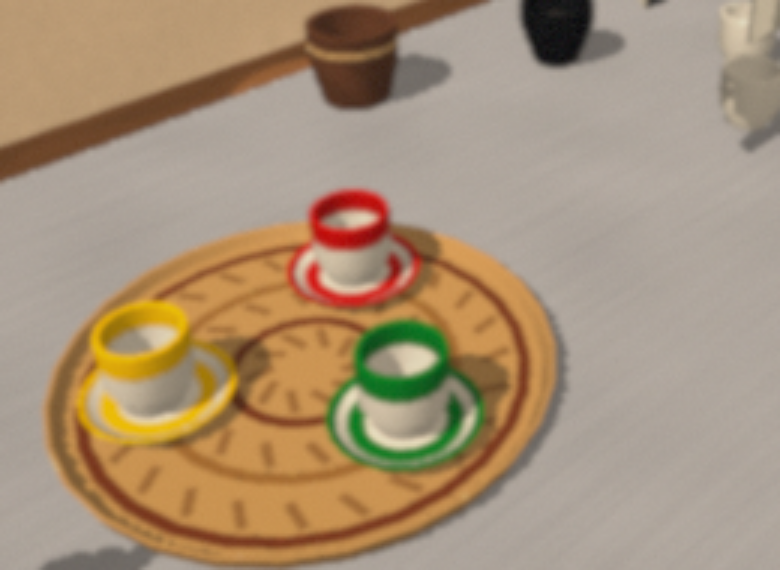

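View pics/t6c.png

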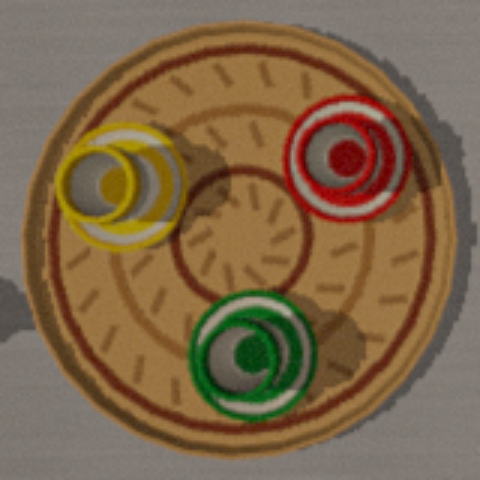

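```bash
python3 - <<'E'
from h import *
for n,s,e in [('y',(122,187.5),(97,184)),('r',(348,158.5),(340,157)),('g',(253.5,356),(240,356))]:
    f=lambda p,z:ray('top',p[0]/3+70-.33,p[1]/3+150-.33,z)[:2]
    print(n,f(s,.016),f(e,.062))
im=cv2.imread('pics/s6.png')[:,:,::-1]
# side view: rim ellipses predicted at the saucer centres, drawn
im=np.ascontiguousarray(cv2.resize(im[200:330,90:280,::-1],None,fx=4,fy=4))
a=np.linspace(0,6.283,90)
for x,y in [(.5675,.1408),(.5502,.2995),(.4315,.206)]:
    for r,z in [(.027,.062),(.046,.016),(.018,.010)]:
        for q in (proj('side',np.c_[x+r*np.cos(a),y+r*np.sin(a),0*a+z])-[90,200]+.5)*4: cv2.circle(im,(int(q[0]),int(q[1])),1,(255,0,255),-1)
cv2.imwrite('pics/ov.png',im)
E
```

```text
y [0.55029158 0.29990116] [0.55131377 0.30073674]
r [0.56905128 0.13907329] [0.56767174 0.13624149]
g [0.43117359 0.20508312] [0.435604   0.20261663]
```

View pics/ov.png

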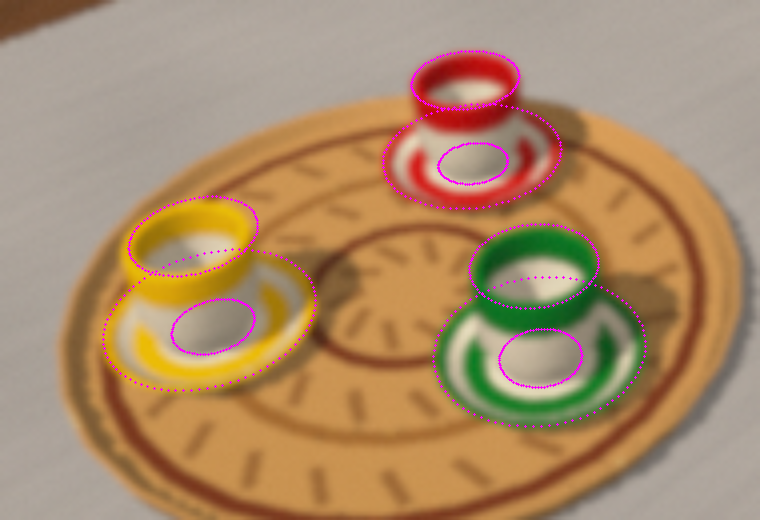

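The overlay shows the red and green cups centred to about 2 mm and yellow to about 3–4 mm. All three are upright on unmoved saucers, and the arm is clear.

```bash
python3 -c "
from h import *
print(arm.sign_off())"
```

```text
the job is handed in; nothing more can be done
None
```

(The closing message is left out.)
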